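Turn the thawing cold pack with the spatula

TASK

Two round cold packs are thawing on the dark rubber mat, and one of them still lies white side up. Take the spatula out of the steel tray and use its blade to turn that pack over so that it lies flat, blue side up, wholly on the mat; do not let the gripper or arm touch either pack. Then lay the spatula back in the tray as it was, blade flat on the tray's floor and handle resting on the bar, and leave the other pack, the vial and the swab jar where they are.

Things in the scene. Friction and masses are not known exactly. Their poses are not given: they have to be found in the camera images.
- pack_white: Cold pack to turn: rigid 110 g disc, white on top, blue below at the start. A flange (84 mm diameter, 6 mm thick, faces 7 and 13 mm above the blue face) surrounds a pad (52 mm diameter, 20 mm thick); so a gap 7 mm high, 16 mm deep runs under the rim. Both sides alike. Origin: centre of the blue face; z points to the white face (up at the start, down when turned). Yaw is meaningless.
- pack_white_face (a point): Centre of that pack's white face, 20 mm along its z from its origin. Lifted by one rim, the pack pivots on the opposite rim, which grips the mat and slides little; pushed past upright it falls over by itself and ends about one diameter (90 to 110 mm) further on.
- pack_blue: The other cold pack, same shape and size, already turned: blue on top. Leave it alone. Origin: centre of its underside, z up. It lies beside the white one, centres 120 to 180 mm apart, mostly along the mat's x; which of them is nearer to the robot varies.
- mat: Dark rubber mat fixed to the table, 300 mm along its x, 400 mm along its y, 4 mm thick. Origin: centre of its underside, at table height, z up. The packs start within 35 mm of its middle along its y, so a pack tipped over along the mat's +y or -y lands on the mat.
- tray: Shallow steel tray fixed to the table, 290 mm along its x, 130 mm along its y, rim 14 mm high, walls and floor 3 mm thick. Origin: centre of its underside, z up. A dark bar crosses it at x = -90 mm (12 mm thick along x, 62 mm along y, top 35 mm above the table) and bears the spatula's handle.
- spatula: Cranked spatula, 120 g, 240 mm long. x points from handle to blade (to the tray's +x end), z up. Origin: level with the blade's underside, 120 mm behind its front edge. Orange blade 56 mm wide, 2.5 mm thick, x = 50 to 120 mm, z = 0 to 2.5; neck from x = 58, z = 4 up to x = 22, z = 40; straight green handle 18 mm wide, 16 mm high, x = -120 to 25 mm, centre line at z = 40.
- spatula_grip (a point): Grip point on the handle's centre line, at x = -30, z = 40 mm in the spatula's frame; take the handle here across its 18 mm width, from above. In the tray, blade flat on the floor and handle level on the bar, this point is 43 mm above the table.
- spatula_tip (a point): Middle of the blade's front edge, at x = 120, z = 1.25 mm in the spatula's frame: 150 mm ahead of the grip point and 38.75 mm below it.
- vial: Amber vial with red cap, 44 mm diameter, 75 mm high, loose. Origin: centre of its underside. Leave it alone.
- swab_jar: Clear swab jar with steel lid, 72 mm diameter, 85 mm high, loose. Origin: centre of its underside. Leave it alone.
There are look-alikes about, which are no part of the job. Of the things that look like the spatula, the larger one is meant.

How it is judged:
By the outcome, as a careful person would: the job done as asked, in the order asked, and still so for the second after the job is handed in, with the robot touching nothing.
It also fails if it takes over 51 s, if anything falls off the work surface, if the arm or the gripper's body presses on something with over 40 N, if the wrist force passes 120 N, or if a joint passes its speed limit or range.

ROBOT

A 7-joint arm with a two-finger parallel gripper is mounted at the origin on the work surface. World frame = base frame: x ahead of the robot, y to its left, z up, the work surface at z = 0. Lengths are in m, angles in rad, forces in N, time in s.
With the tool pointing down it reaches from about 0.425 to 0.875 m from the base axis. Payload 8.4 kg.
Tool frame: the origin (TCP) lies midway between the tips of the shut fingers; the grasp point (between the pads) lies robot.grip_point_offset behind it (robot.grip_point_offset is the distance from the TCP to the grasp point, in m); z points along the fingers, x is the direction in which the jaws open and shut, and the axes are right-handed (so a half turn about z gives the same grasp; the last joint's range is limited). The gripper opens to 85 mm and grips with 20 to 120 N. Pads are 22 mm wide; open, the fingers measure 114 mm over their backs; the gripper's body (76 mm by 85 mm) begins 54 mm behind the grasp point. The pads swing forward as they close: fully open they stand 13 mm farther back than shut.
Start: joints at [-1.373, 0.333, 0.04, 1.465, -0.013, 1.343, -0.059], TCP at [0.19, 0.622, 0.231] pointing down, gripper open.
Joint ranges: [-2.58, 2.58], [-0.38, 2.09], [-1.3, 1.39], [0.25, 2.4], [-1.5, 4.64], [0.08, 2.09], [-2.65, 2.65]. Speed limits (rad/s): [2.22, 2.22, 2.79, 2.79, 3.14, 3.14, 3.14].

INTERFACE

Orientations are given as a 3x3 rotation matrix whose columns are the frame's x, y, z axes.
In Python, from bench import robot gives the robot as it stands.
- The arm moves only by the tool jog_arm, never from a script. Its arguments are lists of equal length, an entry for each row: "gripper": the closure, from 0 (fully open) to 1 (shut); "delta_pos": the shift along the tool's x, y, z in m, a list of three; "rotation": the turn, a rotation vector about the tool's x, y, z in degrees, a list of three. In form: {"gripper": [gripper, ...], "delta_pos": [[x, y, z], ...], "rotation": [[wx, wy, wz], ...]}. A call has exactly 10 rows; each row shifts and turns the pose as measured when the row begins, along the tool's axes as they then stand; what a row does not reach is not made up. A row lasts 1/12 s, in which the tool goes at most 41.7 mm and 7.16 degrees, less where a joint would pass 70% of its speed; a pose out of reach is approached as far as the arm can. A call is refused whole if a number of a shift passes 0.0417 or a number of a turn 7.16, either way. A call with a gripper value outside its range is refused whole. The fingers move at their own pace and stop on an object; "squeeze" is the grip in N (left out, the last holds). Time passes only in rows, so rows that do not move let the fingers close, or fill a call up. It gives the time, the measured TCP pose, the force and the opening at its end, in the units of the state.
- robot.get_obs(): the state, without advancing time (a new reading comes with each control period).
- robot.camera(name): name is "side" or "top" or "wrist"; returns (picture, depth): 384x512x3 uint8, red, green, blue; 384x512 float32, m along the optical axis (not along the pixel's ray), 0 where there is no reading.
- robot.camera_params(name): a dict with "fx", "fy", "cx", "cy" (pixels), "origin" and "orientation" of the camera in the world; the wrist camera has in their place "tool_from_camera" (4x4, takes a point from camera to tool coordinates, whose origin is the TCP and whose axes are the tool frame's). Camera axes: x right, y up, looking along -z (the intrinsics and any distortion apply to the point x, -y, -z); pixel columns grow to the right and rows downward; lengths in m; the calibration is good to about 2 mm. The wrist camera is an equidistant fisheye: a pixel r from the principal point sees the ray r / f radians off the axis. A picture is of the moment at which its call begins: read the wrist's pose just before it. camera_params takes no time and is no camera call.
- robot.job_done(): hands the job in, once; it reports no verdict.
The state is a dict: "time": time; "joint_positions": joint angles; "joint_vel": joint speeds; "joint_efforts": joint torques, N m; "tool_pos": TCP position; "orientation": TCP orientation; "force": force on the tool from outside, world axes, zero at the start; "torque": the same for the moment, N m; "gripper_width": finger opening in m.
Only numpy, scipy, OpenCV 4.12 (cv2) and the standard library are available. Lean on these libraries where they do the work, as an engineer would, in place of code of your own. Each camera call takes 0.05 s, during which the arm holds its last target.

## Working session

There is one attempt and no reset: what is moved stays moved. The work goes in short steps, Python scripts to look and compute and a tool call to move; the robot and the scene stay as the last step left them, time stands still between calls to the robot, and variables do not carry over. Pictures are saved under pics/ and viewed, and the job is handed in when it is done.

Besides the shell and the picture viewer there is one more tool, called after ">>>" as name(argument=value, ...) on one line, values as JSON. jog_arm: Moves the arm, as the interface text tells. Its arguments: {"type":"object","properties":{"gripper":{"type":"array","items":{"type":"number"}},"delta_pos":{"type":"array","items":{"type":"array","items":{"type":"number"}}},"rotation":{"type":"array","items":{"type":"array","items":{"type":"number"}}},"squeeze":{"type":"number"}},"required":["gripper","delta_pos","rotation"]}

```bash
ls; mkdir -p pics
python3 - <<'E'
from bench import robot
import cv2,numpy as np
np.set_printoptions(precision=4,suppress=True)
o=robot.get_obs()
for k,v in o.items(): print(k,v)
print(robot.grip_point_offset)
for n in ["side","top"]:
    p,d=robot.camera(n); cv2.imwrite(f"pics/{n}0.png",p[:,:,::-1]); np.savez(f"{n}0.npz",p=p,d=d)
for n in ["side","top","wrist"]: print(n,robot.camera_params(n))
E
```

```text
pics
time 0.0
joint_positions [-1.3732  0.3339  0.0399  1.4663 -0.0134  1.3433 -0.0585]
joint_vel [ 0.0007  0.0001  0.0022 -0.0002  0.0001 -0.0009  0.0006]
joint_efforts [  0.0001 -65.8552   1.3655 -40.5567   0.0169   0.0124   0.    ]
tool_pos [0.19   0.6211 0.2304]
orientation [[ 0.2925  0.9563 -0.0004]
 [ 0.9563 -0.2925 -0.0016]
 [-0.0016  0.0001 -1.    ]]
force [ 0.5252 -0.1021 -0.3671]
torque [ 0.0573 -0.0198  0.0538]
gripper_width 0.0855862738845516
0.0187
side {'fx': 376.00022371471965, 'fy': 376.00022371471965, 'cx': 251.97846529535943, 'cy': 198.7798193088405, 'origin': array([ 0.1533, -0.9394,  0.6859]), 'orientation': array([[ 0.9045,  0.2653, -0.3339],
       [-0.4261,  0.5281, -0.7345],
       [-0.0185,  0.8067,  0.5907]])}
top {'fx': 347.0780661503056, 'fy': 347.0780661503056, 'cx': 263.6776821369716, 'cy': 193.6657336580554, 'origin': array([ 0.4144, -0.1358,  1.0116]), 'orientation': array([[-0.011 ,  0.9912, -0.1319],
       [-0.9999, -0.0117, -0.0041],
       [-0.0056,  0.1319,  0.9912]])}
wrist {'fx': 297.3186396354542, 'fy': 297.3186396354542, 'cx': 258.02330935614776, 'cy': 186.733397156935, 'tool_from_camera': array([[ 1.    , -0.0005,  0.0009, -0.0004],
       [-0.0002, -0.957 , -0.2901, -0.0749],
       [ 0.001 ,  0.2901, -0.957 , -0.143 ],
       [ 0.    ,  0.    ,  0.    ,  1.    ]])}
```

View pics/side0.png

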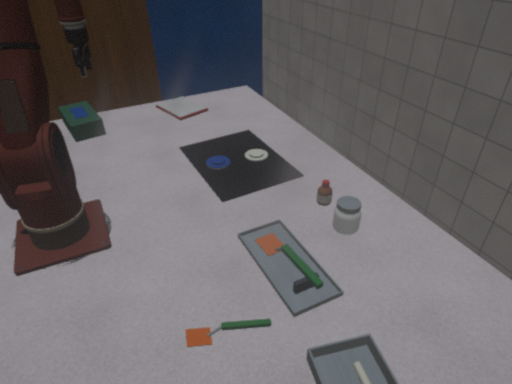

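View pics/top0.png

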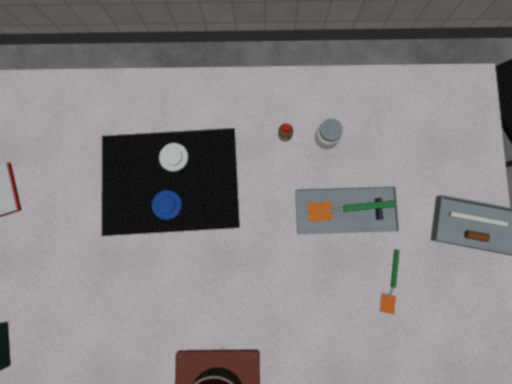

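Spatula candidates:
- **Tray spatula:** top (350,208), side (290,260). It is the larger one, lies in the tray and rests on the bar.
- **Small spatula:** top (392,285), side (230,330). It lies on the bare table.
- **Swab and brown stick:** in the other tray, top (478,225).

I choose the tray one. The white pack is at top (173,157) and the blue pack at (166,205). Next I'll measure and check a crop.

```bash
cat > h.py <<'E'
import numpy as np,cv2
np.set_printoptions(precision=4,suppress=True)
def ray(P,u,v):
    d=np.array([(u-P['cx'])/P['fx'],-(v-P['cy'])/P['fy'],-1.0]); return np.array(P['origin']),np.array(P['orientation'])@d
def onz(P,u,v,z):
    o,d=ray(P,u,v); return o+d*(z-o[2])/d[2]
def tri(Pa,a,Pb,b):
    o1,d1=ray(Pa,*a);o2,d2=ray(Pb,*b);d1/=np.linalg.norm(d1);d2/=np.linalg.norm(d2)
    s=np.linalg.lstsq(np.c_[d1,-d2],o2-o1,rcond=None)[0]
    p,q=o1+s[0]*d1,o2+s[1]*d2; return (p+q)/2,np.linalg.norm(p-q)
def cloud(P,d,m):
    v,u=np.nonzero(m&(d>0)); z=d[v,u]
    c=np.stack([(u-P['cx'])/P['fx']*z,-(v-P['cy'])/P['fy']*z,-z],1)
    return c@np.array(P['orientation']).T+np.array(P['origin'])
def blobs(m,amin=20):
    n,l,s,c=cv2.connectedComponentsWithStats(m.astype(np.uint8)); return [(l==i,s[i],c[i]) for i in range(1,n) if s[i,4]>=amin]
def masks(p):
    h=cv2.cvtColor(p,cv2.COLOR_RGB2HSV); H,S,V=[h[...,i].astype(int) for i in range(3)]
    return dict(orange=(H<16)&(S>170)&(V>130),green=(H>50)&(H<80)&(S>130)&(V>50),blue=(H>105)&(H<130)&(S>120)&(V>80),dark=(V<50),white=(S<60)&(V>150))
E
python3 - <<'E'
from bench import robot
from h import *
for n in ["side","top"]:
    P=robot.camera_params(n); z=np.load(n+"0.npz"); p,d=z['p'],z['d']
    M=masks(p)
    for k in ["orange","green","blue"]:
        for m,s,c in blobs(M[k]):
            w=cloud(P,d,m); 
            r=cv2.minAreaRect(np.argwhere(m)[:,::-1].astype(np.float32))
            print(n,k,c,s[4],'cloud med',np.median(w,0),'min',np.percentile(w,3,axis=0),'max',np.percentile(w,97,axis=0),r)
t=np.load("top0.npz")['p'][:,:,::-1]; s=np.load("side0.npz")['p'][:,:,::-1]
a=cv2.resize(t[170:330,280:440],(400,400),interpolation=2);b=cv2.resize(t[120:250,90:250],(400,325),interpolation=2)
b=cv2.copyMakeBorder(b,0,75,0,0,0); cv2.imwrite("pics/crop1.png",np.hstack([a,b]))
c=cv2.resize(s[210:350,180:350],(680,560),interpolation=2); cv2.imwrite("pics/crop2.png",c)
E
```

```text
side blue [ 78.6842 111.9549] 133 cloud med [0.1194 0.6917 0.0721] min [0.0955 0.6404 0.0697] max [0.1443 0.7466 0.0749] ((78.86538696289062, 111.8269271850586), (10.590271949768066, 15.100942611694336), 78.69007110595703)
side blue [217.7268 160.8969] 194 cloud med [0.5167 0.1425 0.0205] min [0.4857 0.1121 0.0154] max [0.5545 0.176  0.0265] ((218.0, 161.5), (11.0, 22.0), 90.0)
top orange [285.9062 126.9375] 32 cloud med [ 0.7261 -0.1963  0.0752] min [ 0.7191 -0.2048  0.0717] max [ 0.7323 -0.1881  0.0792] ((286.0, 127.0), (4.0, 6.0), 90.0)
top orange [319.192  211.2378] 349 cloud med [ 0.4953 -0.2916  0.006 ] min [ 0.4724 -0.3213  0.0026] max [ 0.5189 -0.264   0.0094] ((319.6000061035156, 211.30003356933594), (17.3648624420166, 21.458009719848633), 82.87498474121094)
top orange [387.4053 303.5842] 190 cloud med [ 0.2333 -0.4734  0.0073] min [ 0.2145 -0.491   0.0022] max [ 0.2542 -0.4571  0.0133] ((387.4512023925781, 303.43902587890625), (12.25790023803711, 16.454299926757812), 6.340191841125488)
top green [369.9789 205.481 ] 237 cloud med [ 0.5051 -0.4287  0.0514] min [ 0.4965 -0.4898  0.0485] max [ 0.5149 -0.3601  0.0546] ((369.5284423828125, 205.7467041015625), (5.960453987121582, 49.47941207885742), 83.41805267333984)
top green [394.71 268.17] 100 cloud med [ 0.3325 -0.4948  0.0219] min [ 0.2898 -0.5069  0.0125] max [ 0.3763 -0.4835  0.0315] ((394.74749755859375, 268.0247497558594), (2.8856077194213867, 34.32878494262695), 5.710592269897461)
top blue [166.0207 204.4919] 677 cloud med [0.5182 0.149  0.019 ] min [0.4825 0.1133 0.0134] max [0.5553 0.1867 0.027 ] ((166.0, 204.5), (27.577163696289062, 28.991374969482422), 45.0)
```

```bash
ls pics
```

```text
crop1.png
crop2.png
side0.png
top0.png
```

View pics/crop1.png

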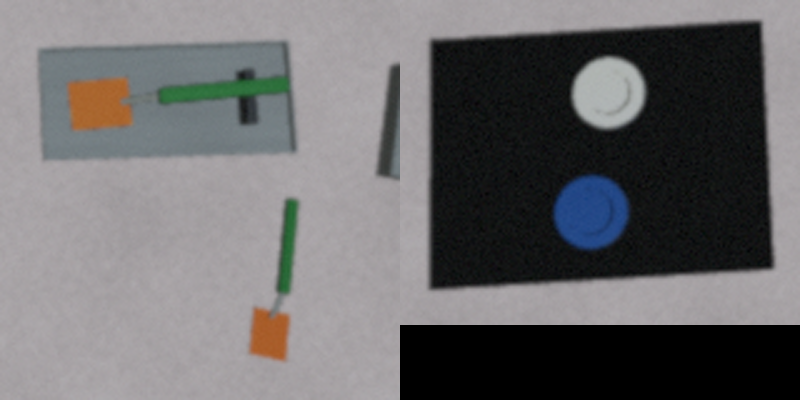

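View pics/crop2.png

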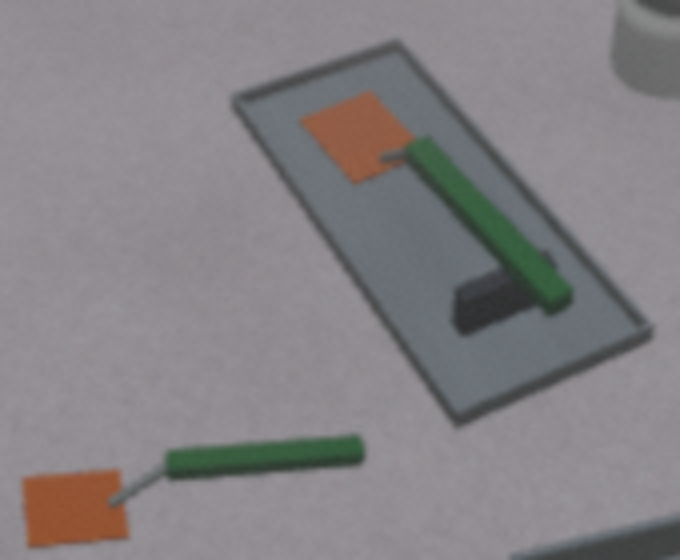

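The crops confirm it: the tray spatula is the bigger one, its blade points to image-left (world +y), and its handle rests on the bar. The white pack is the farther one. I'll swing over toward the mat.

>>> jog_arm(gripper=[0,0,0,0,0,0,0,0,0,0], delta_pos=[[-0.022,0.035,0],[-0.022,0.035,0],[-0.022,0.035,0],[-0.022,0.035,0],[-0.022,0.035,0],[-0.022,0.035,0],[-0.022,0.035,0],[-0.022,0.035,0],[-0.022,0.035,0],[-0.022,0.035,0]], rotation=[[0,0,0],[0,0,0],[0,0,0],[0,0,0],[0,0,0],[0,0,0],[0,0,0],[0,0,0],[0,0,0],[0,0,0]])

```text
time: 0.93
tool_pos: [0.4555, 0.3098, 0.2245]
orientation: [[0.274, 0.962, -0.008], [0.962, -0.274, -0.005], [-0.007, -0.007, -1.0]]
force: [2.1, 0.6, -0.1]
gripper_width: 0.0853
```

>>> jog_arm(gripper=[0,0,0,0,0,0,0,0,0,0], delta_pos=[[-0.0185,0.026,0],[-0.015,0.028,0],[-0.012,0.03,0],[-0.008,0.031,0],[-0.0035,0.032,0],[0,0.032,0],[0.004,0.032,0],[0.008,0.031,0],[0.012,0.03,0],[0.015,0.028,0]], rotation=[[0,0,7.1],[0,0,7.1],[0,0,7.1],[0,0,7.1],[0,0,7.1],[0,0,7.1],[0,0,7.1],[0,0,7.1],[0,0,7.1],[0,0,7.1]])

```text
time: 1.77
tool_pos: [0.6618, 0.0408, 0.2221]
orientation: [[0.999, 0.04, -0.011], [0.04, -0.999, -0.006], [-0.011, 0.006, -1.0]]
force: [-0.4, -0.6, 1.0]
gripper_width: 0.0854
```

Run:
```python
from bench import robot
from h import *
o=robot.get_obs(); p,d=robot.camera("wrist"); print(o['time'],o['tool_pos'],o['orientation'],o['joint_positions'],np.abs(o['joint_vel']).max())
np.savez("w1.npz",p=p,d=d,T=o['tool_pos'],R=o['orientation']); cv2.imwrite("pics/w1.png",p[:,:,::-1])
```

```text
1.7667 [0.6618 0.0408 0.2221] [[ 0.9991  0.0404 -0.0109]
 [ 0.0403 -0.9992 -0.0061]
 [-0.0111  0.0057 -0.9999]] [-0.582   0.4182  0.6184  1.4557 -0.2371  1.3557  0.0891] 0.7303347935436445
```

View pics/w1.png

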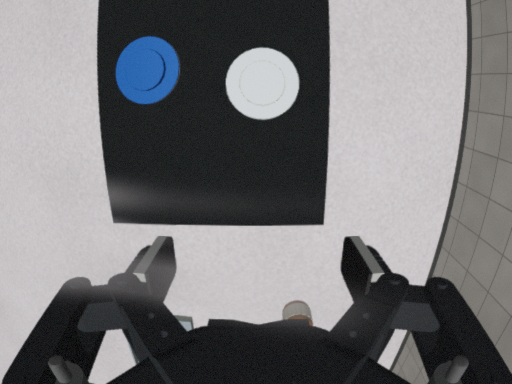

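The wrist view shows the white pack at about (262,83), the blue pack at (147,70), and the mat's near edge at row 223. I'll measure with the wrist and top views together.

```bash
cat >> h.py <<'E'
def wray(P,T,R,u,v):
    x=(u-P['cx'])/P['fx'];y=(v-P['cy'])/P['fy'];r=np.hypot(x,y)
    s=np.sin(r)/r if r>1e-9 else 1
    c=np.array([x*s,-y*s,-np.cos(r)]); A=np.array(P['tool_from_camera'])
    return np.array(T)+R@A[:3,3],R@(A[:3,:3]@c)
def wonz(P,T,R,u,v,z):
    o,d=wray(P,T,R,u,v); return o+d*(z-o[2])/d[2]
def tri2(r1,r2):
    (o1,d1),(o2,d2)=r1,r2; d1=d1/np.linalg.norm(d1);d2=d2/np.linalg.norm(d2)
    s=np.linalg.lstsq(np.c_[d1,-d2],o2-o1,rcond=None)[0]; p,q=o1+s[0]*d1,o2+s[1]*d2
    return (p+q)/2,np.linalg.norm(p-q)
E
python3 - <<'E'
from bench import robot
from h import *
W=robot.camera_params("wrist");P=robot.camera_params("top")
z=np.load("w1.npz");p,T,R=z['p'],z['T'],z['R']
t=np.load("top0.npz"); tp=t['p']
def packs(p,roi):
    h=cv2.cvtColor(p,cv2.COLOR_RGB2HSV);out={}
    m=np.zeros(p.shape[:2],bool);m[roi]=1
    g=p.min(2)
    out['white']=max(blobs((g>110)&m),key=lambda b:b[1][4])[0]
    out['blue']=max(blobs(masks(p)['blue']&m),key=lambda b:b[1][4])[0]
    return out
a=packs(p,(slice(0,200),slice(112,318))); b=packs(tp,(slice(140,228),slice(108,232)))
for k in a:
    ca,cb=[cv2.findContours(m[k].astype(np.uint8),0,1)[0] for m in (a,b)]
    ca,cb=[max(c,key=len)[:,0,:].astype(float) for c in (ca,cb)]
    for name,c,f in (("wrist",ca,lambda q:wonz(W,T,R,*q,.017)),("top",cb,lambda q:onz(P,*q,.017))):
        X=np.array([f(q)[:2] for q in c]).astype(np.float32)
        print(k,name,cv2.minEnclosingCircle(X), 'fit',cv2.fitEllipse(X))
    ea,eb=cv2.fitEllipse(ca.astype(np.float32))[0],cv2.fitEllipse(cb.astype(np.float32))[0]
    print('tri',ea,eb,tri2(wray(W,T,R,*ea),ray(P,*eb)))
# mat
m=(tp.max(2)<60); m[:100]=0;m[:,250:]=0;m[240:]=0
mm=max(blobs(m),key=lambda b:b[1][4])[0]; mm=cv2.morphologyEx(mm.astype(np.uint8),cv2.MORPH_CLOSE,np.ones((35,35)))
c=max(cv2.findContours(mm,0,1)[0],key=len)[:,0,:].astype(float)
X=np.array([onz(P,*q,.004)[:2] for q in c]).astype(np.float32); print('mat',cv2.minAreaRect(X),cv2.boxPoints(cv2.minAreaRect(X)))
# mat near edge, wrist
g=p.max(2); pts=[]
for u in range(130,315,20):
    col=g[150:240,u].astype(int); v=150+np.argmax(np.diff(col)); pts.append(wonz(W,T,R,u,v+.5,.004)[:2])
print('near edge',np.array(pts))
E
```

```text
white wrist ((0.6592318415641785, 0.13231904804706573), 0.04265566170215607) fit ((0.6591092944145203, 0.13224968314170837), (0.08372044563293457, 0.0839804857969284), 160.78697204589844)
white top ((0.6601456999778748, 0.13351617753505707), 0.04271373897790909) fit ((0.6596964001655579, 0.13317272067070007), (0.08136676251888275, 0.082618348300457), 16.42632484436035)
tri (261.9289855957031, 83.124267578125) (173.05780029296875, 156.6946258544922) (array([0.6589, 0.1321, 0.0201]), np.float64(0.0006122650384125751))
blue wrist ((0.5180270075798035, 0.14920273423194885), 0.04297075420618057) fit ((0.5181210041046143, 0.14930079877376556), (0.08414936810731888, 0.08428709954023361), 14.964154243469238)
blue top ((0.5188088417053223, 0.14974644780158997), 0.0425555519759655) fit ((0.5188754796981812, 0.15017886459827423), (0.08194458484649658, 0.08290134370326996), 71.79640197753906)
tri (146.75819396972656, 69.73799896240234) (166.02249145507812, 204.49082946777344) (array([0.519 , 0.1498, 0.0157]), np.float64(0.0016025237189930706))
mat ((0.5906997919082642, 0.14569009840488434), (0.29417628049850464, 0.3925463855266571), 2.757112979888916) [[ 0.4343  0.3347]
 [ 0.4532 -0.0574]
 [ 0.7471 -0.0433]
 [ 0.7282  0.3488]]
near edge [[ 0.4793 -0.058 ]
 [ 0.5108 -0.0571]
 [ 0.5408 -0.0564]
 [ 0.5695 -0.0543]
 [ 0.5973 -0.0526]
 [ 0.6244 -0.0525]
 [ 0.6512 -0.0511]
 [ 0.6778 -0.0499]
 [ 0.7046 -0.0489]
 [ 0.7315 -0.0465]]
```

>>> jog_arm(gripper=[0,0,0,0,0,0,0,0,0,0], delta_pos=[[-0.0155,0.038,0],[-0.0155,0.038,0],[-0.0155,0.038,0],[-0.0155,0.038,0],[-0.0155,0.038,0],[-0.0155,0.038,0],[-0.0155,0.038,0],[-0.0155,0.038,0],[-0.0155,0.038,0],[-0.0155,0.038,0]], rotation=[[0.3,0.6,0],[0,0,0],[0,0,0],[0,0,0],[0,0,0],[0,0,0],[0,0,0],[0,0,0],[0,0,0],[0,0,0]])

```text
time: 2.65
tool_pos: [0.5191, -0.344, 0.2185]
orientation: [[0.999, 0.036, -0.005], [0.036, -0.999, -0.004], [-0.005, 0.003, -1.0]]
force: [0.6, -0.9, -0.0]
gripper_width: 0.0853
```

>>> jog_arm(gripper=[0,0,0,0,0,0,0,0,0,0], delta_pos=[[-0.006,0.025,0],[-0.006,0.025,0],[-0.003,0.01,0],[0,0,0.01],[0,0,0.01],[0,0,0],[0,0,0],[0,0,0],[0,0,0],[0,0,0]], rotation=[[0,0,0],[0.2,0.3,0],[0,0,-1],[0,0,-1],[0,0,0],[0,0,0],[0,0,0],[0,0,0],[0,0,0],[0,0,0]])

```text
time: 3.48
tool_pos: [0.4989, -0.4115, 0.1938]
orientation: [[0.998, 0.064, -0.006], [0.064, -0.998, 0.001], [-0.005, -0.001, -1.0]]
force: [1.5, 0.5, -0.5]
gripper_width: 0.0853
```

Run:
```python
from bench import robot
from h import *
o=robot.get_obs(); p,d=robot.camera("wrist"); print(o['time'],o['tool_pos'],o['orientation'],np.abs(o['joint_vel']).max())
np.savez("w2.npz",p=p,d=d,T=o['tool_pos'],R=o['orientation']); cv2.imwrite("pics/w2.png",p[:,:,::-1])
```

```text
3.4833 [ 0.4989 -0.4115  0.1938] [[ 0.9979  0.0645 -0.0055]
 [ 0.0645 -0.9979  0.001 ]
 [-0.0054 -0.0013 -1.    ]] 0.015788809144071
```

View pics/w2.png

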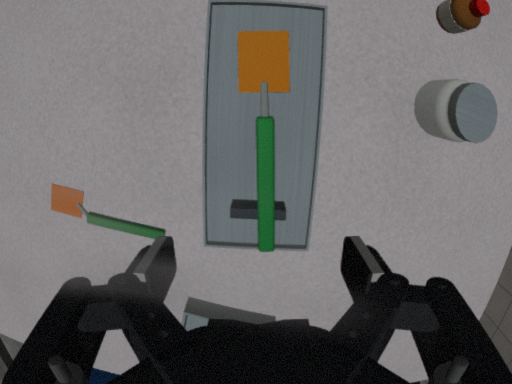

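The wrist view shows the spatula blade at about (264,62), its handle from (264,117) to (266,250), and the bar at row 210.

Run:
```python
from bench import robot
from h import *
W=robot.camera_params("wrist");P=robot.camera_params("top")
z=np.load("w2.npz");p,T,R=z['p'],z['T'],z['R']
t=np.load("top0.npz"); tp=t['p']
M=masks(p); 
g=max(blobs(M['green']),key=lambda b:b[1][4])[0]; b=max(blobs(M['orange']),key=lambda b:b[1][4])[0]
# handle centreline, top face z=.051
for zz in (.051,.043):
    X=[]
    for v in range(125,246,10):
        us=np.nonzero(g[v])[0]; X.append(np.r_[[wonz(W,T,R,us.min()-.0,v,zz)[:2],wonz(W,T,R,us.max(),v,zz)[:2]]].ravel())
    X=np.array(X); mid=(X[:,:2]+X[:,2:])/2; f=np.polyfit(mid[:,1],mid[:,0],1); print(zz,'x(y)',f,'width',np.median(X[:,2]-X[:,0]),'x at -.41',np.polyval(f,-.41),'res',np.std(mid[:,0]-np.polyval(f,mid[:,1])))
    vs=np.nonzero(g.any(1))[0]; u=np.nonzero(g[vs[0]])[0].mean(); u2=np.nonzero(g[vs[-1]])[0].mean()
    print('ends',wonz(W,T,R,u,vs[0],zz),wonz(W,T,R,u2,vs[-1],zz), (u,vs[0]),(u2,vs[-1]))
c=max(cv2.findContours(b.astype(np.uint8),0,1)[0],key=len)[:,0,:]
X=np.array([wonz(W,T,R,*q,.0055)[:2] for q in c]).astype(np.float32); r=cv2.minAreaRect(X); print('blade',r,cv2.boxPoints(r))
# height by two views: blade centroid, handle ends
rt=np.load("top0.npz"); Mt=masks(tp)
gt=max(blobs(Mt['green']),key=lambda b:b[1][4]); bt=max(blobs(Mt['orange']),key=lambda b:b[1][4])
def axis_ends(m):
    q=np.argwhere(m)[:,::-1].astype(np.float32); c=q.mean(0); _,_,V=np.linalg.svd(q-c,full_matrices=False); s=(q-c)@V[0]; return c,c+V[0]*np.percentile(s,0.5),c+V[0]*np.percentile(s,99.5)
A=axis_ends(g);B=axis_ends(gt[0])
print('handle img ends',A[1:],B[1:])
for a in A[1:]:
    for bb in B[1:]:
        q=tri2(wray(W,T,R,*a),ray(P,*bb))
        if q[1]<.02: print('tri handle',q)
cb=np.argwhere(b)[:,::-1].mean(0); print('tri blade',tri2(wray(W,T,R,*cb),ray(P,*bt[2])))
```

```text
0.051 x(y) [-0.0796  0.4715] width 0.01539143302886481 x at -.41 0.5041300509044916 res 0.00018608272509267038
ends [ 0.4995 -0.3545  0.051 ] [ 0.5111 -0.4958  0.051 ] (np.float64(264.5), np.int64(117)) (np.float64(266.0), np.int64(250))
0.043 x(y) [-0.0796  0.4716] width 0.01582210748357865 x at -.41 0.5042572560940987 res 0.00019128958763825154
ends [ 0.4996 -0.355   0.043 ] [ 0.5116 -0.5002  0.043 ] (np.float64(264.5), np.int64(117)) (np.float64(266.0), np.int64(250))
blade ((0.7886371612548828, -0.16106800734996796), (0.022880714386701584, 0.019276127219200134), 20.0377197265625) [[ 0.7746 -0.1559]
 [ 0.7812 -0.174 ]
 [ 0.8027 -0.1662]
 [ 0.7961 -0.1481]]
handle img ends (array([264.8071, 117.036 ], dtype=float32), array([265.9684, 249.9572], dtype=float32)) (array([394.0108, 203.2985], dtype=float32), array([344.9937, 207.7501], dtype=float32))
tri handle (array([ 0.4993, -0.3539,  0.064 ]), np.float64(0.0004449724443465413))
tri handle (array([ 0.5101, -0.4889,  0.0633]), np.float64(0.0005504924006501712))
tri blade (array([ 0.5014, -0.2828,  0.2888]), np.float64(0.0890885891846487))
```

```bash
cat >> h.py <<'E'
def wcloud(P,T,R,d,m):
    out=[]
    for v,u in np.argwhere(m&(d>0)):
        o,dr=wray(P,T,R,u,v); ax=R@(np.array(P['tool_from_camera'])[:3,:3]@np.array([0,0,-1.])); out.append(o+dr*d[v,u]/(dr@ax))
    return np.array(out)
E
python3 - <<'E'
from bench import robot
from h import *
W=robot.camera_params("wrist");P=robot.camera_params("top")
z=np.load("w2.npz");p,T,R,d=z['p'],z['T'],z['R'],z['d']
print(cv2.cvtColor(p,cv2.COLOR_RGB2HSV)[62,264])
h=cv2.cvtColor(p,cv2.COLOR_RGB2HSV); m=(h[...,0]<22)&(h[...,1]>170)&(h[...,2]>130); m[120:]=0;m[:,350:]=0
b=max(blobs(m),key=lambda b:b[1][4])[0]
c=max(cv2.findContours(b.astype(np.uint8),0,1)[0],key=len)[:,0,:]
X=np.array([wonz(W,T,R,*q,.0055)[:2] for q in c]).astype(np.float32); r=cv2.minAreaRect(X); print('blade',r); print(cv2.boxPoints(r))
g=max(blobs(masks(p)['green']),key=lambda b:b[1][4])[0]
e=np.ones((3,3))
for n,mm in (('handle',g),('blade',b)):
    w=wcloud(W,T,R,d,cv2.erode(mm.astype(np.uint8),e)>0); print(n,np.median(w,0),np.percentile(w[:,2],[10,90]))
tr=np.zeros_like(b); tr[150:190,215:250]=1; print('tray floor',np.median(wcloud(W,T,R,d,tr),0))
tr=np.zeros_like(b); tr[100:130,100:150]=1; print('table',np.median(wcloud(W,T,R,d,tr),0))
z1=np.load("w1.npz"); tr=np.zeros_like(b); tr[140:180,180:260]=1; print('mat',np.median(wcloud(W,z1['T'],z1['R'],z1['d'],tr),0))
E
```

```text
[ 17 214 144]
blade ((0.4947326183319092, -0.29426470398902893), (0.05480683222413063, 0.06846673786640167), 4.4576735496521)
[[ 0.4648 -0.2623]
 [ 0.4701 -0.3305]
 [ 0.5247 -0.3263]
 [ 0.5194 -0.258 ]]
handle [ 0.505  -0.4179  0.0514] [0.0505 0.0523]
blade [ 0.4946 -0.2938  0.0058] [0.0048 0.0069]
tray floor [ 0.4671 -0.4199  0.0034]
table [ 0.3325 -0.3596  0.0005]
mat [0.6099 0.037  0.0045]
```

>>> jog_arm(gripper=[0,0,0,0,0,0,0,0,0,0], delta_pos=[[0.0055,-0.002,0],[0,0,0],[0,0,0.03],[0,0,0.03],[0,0,0.03],[0,0,0.025],[0,0,0.015],[0,0,0],[0,0,0],[0,0,0]], rotation=[[-0.1,0.3,-0.8],[0,0,0],[0,0,0],[0,0,0],[0,0,0],[0,0,0],[0,0,0],[0,0,0],[0,0,0],[0,0,0]], squeeze=60)

```text
time: 4.37
tool_pos: [0.5106, -0.4085, 0.0634]
orientation: [[0.996, 0.086, 0.009], [0.086, -0.996, -0.004], [0.009, 0.005, -1.0]]
force: [-0.3, 0.1, -0.6]
gripper_width: 0.0857
```

```bash
cat > st.py <<'E'
from bench import robot
from h import *
def st():
    o=robot.get_obs(); R=np.array(o['orientation']); print(round(o['time'],2),'pos',o['tool_pos'],'R',R.round(4).tolist(),'yaw',np.degrees(np.arctan2(R[1,0],R[0,0])).round(2),'F',o['force'],'w',o['gripper_width'],'v',np.abs(o['joint_vel']).max().round(3)); return o
if __name__=='__main__': st()
E
python3 st.py
```

```text
4.37 pos [ 0.5106 -0.4085  0.0634] R [[0.9963, 0.0857, 0.0089], [0.0857, -0.9963, -0.0042], [0.0085, 0.005, -1.0]] yaw 4.92 F [-0.287   0.1448 -0.639 ] w 0.08574780199010316 v 0.017
```

>>> jog_arm(gripper=[0,0,0,0,0,0,0,0,0,0], delta_pos=[[-0.0066,0,0],[0,0,0],[0,0,0.012],[0,0,0.012],[0,0,0.01],[0,0,0.005],[0,0,0],[0,0,0],[0,0,0],[0,0,0]], rotation=[[0.3,-0.5,0.4],[0,0,0],[0,0,0],[0,0,0],[0,0,0],[0,0,0],[0,0,0],[0,0,0],[0,0,0],[0,0,0]])

```text
time: 5.2
tool_pos: [0.5054, -0.4108, 0.0244]
orientation: [[0.997, 0.078, 0.004], [0.078, -0.997, -0.002], [0.004, 0.003, -1.0]]
force: [-0.3, -0.0, 0.5]
gripper_width: 0.0853
```

```bash
python3 st.py
python3 - <<'E'
from bench import robot
import cv2
p,d=robot.camera("wrist"); cv2.imwrite("pics/w3.png",p[:,:,::-1])
E
```

```text
5.2 pos [ 0.5054 -0.4108  0.0244] R [[0.9969, 0.0781, 0.0041], [0.0781, -0.9969, -0.0022], [0.0039, 0.0025, -1.0]] yaw 4.48 F [-0.3314 -0.0296  0.4779] w 0.08532395099638573 v 0.004
```

View pics/w3.png

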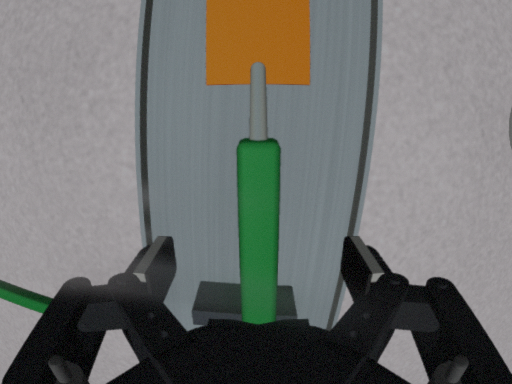

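The handle is centred between the fingers at column 258, and the bar at about (245,300) is behind them. I'll trim the pose, then close.

>>> jog_arm(gripper=[0,0,1,1,1,1,1,1,1,1], delta_pos=[[-0.0014,-0.0018,0],[0,0,0],[0,0,0],[0,0,0],[0,0,0],[0,0,0],[0,0,0],[0,0,0],[0,0,0],[0,0,0]], rotation=[[0.15,-0.2,0],[0,0,0],[0,0,0],[0,0,0],[0,0,0],[0,0,0],[0,0,0],[0,0,0],[0,0,0],[0,0,0]], squeeze=60)

```text
time: 6.08
tool_pos: [0.5047, -0.4096, 0.0263]
orientation: [[0.997, 0.078, 0.003], [0.078, -0.997, -0.001], [0.003, 0.001, -1.0]]
force: [0.1, 0.2, 0.6]
gripper_width: 0.0169
```

```bash
python3 st.py
```

```text
6.08 pos [ 0.5047 -0.4096  0.0263] R [[0.9969, 0.0783, 0.0026], [0.0783, -0.9969, -0.0009], [0.0025, 0.0011, -1.0]] yaw 4.49 F [0.061  0.2138 0.5967] w 0.01687435522337065 v 0.002
```

Gripped at 16.9 mm opening. Lifting.

>>> jog_arm(gripper=[1,1,1,1,1,1,1,1,1,1], delta_pos=[[0,0,-0.01],[0,0,-0.02],[0,0,-0.03],[0,0,-0.03],[0,0,-0.03],[0,0,-0.02],[0,0,0],[0,0,0],[0,0,0],[0,0,0]], rotation=[[0,0,0],[0,0,0],[0,0,0],[0,0,0],[0,0,0],[0,0,0],[0,0,0],[0,0,0],[0,0,0],[0,0,0]])

```text
time: 6.92
tool_pos: [0.5016, -0.4084, 0.1738]
orientation: [[0.997, 0.076, -0.002], [0.076, -0.997, 0.001], [-0.002, -0.002, -1.0]]
force: [0.2, -0.8, -1.5]
gripper_width: 0.017
```

```bash
python3 st.py
python3 - <<'E'
from bench import robot
from h import *
p,d=robot.camera("wrist"); o=robot.get_obs(); cv2.imwrite("pics/w4.png",p[:,:,::-1])
W=robot.camera_params("wrist");I=np.eye(3)
h=cv2.cvtColor(p,cv2.COLOR_RGB2HSV); m=(h[...,0]<22)&(h[...,1]>170)&(h[...,2]>90); m[140:]=0;m[:,350:]=0
b=max(blobs(m),key=lambda b:b[1][4])[0]
w=wcloud(W,np.zeros(3),I,d,cv2.erode(b.astype(np.uint8),np.ones((5,5)))>0)
A=np.c_[w[:,:2],np.ones(len(w))]; f=np.linalg.lstsq(A,w[:,2],rcond=None)[0]; print('blade plane in tool frame z=',f,'deg',np.degrees(f[:2]),'extent',w.min(0),w.max(0))
P=robot.camera_params("top"); print('jar',onz(P,330,126,.085),'vial',onz(P,285.9,127,.075))
E
```

```text
6.92 pos [ 0.5016 -0.4084  0.1738] R [[0.9971, 0.0764, -0.0021], [0.0764, -0.9971, 0.0015], [-0.002, -0.0016, -1.0]] yaw 4.38 F [ 0.2074 -0.7987 -1.4944] w 0.016967872181721962 v 0.011
blade plane in tool frame z= [ 0.0024 -0.0015  0.0202] deg [ 0.1381 -0.0883] extent [-0.028  -0.1316  0.0176] [ 0.0253 -0.0821  0.0231]
jar [ 0.7241 -0.3173  0.085 ] vial [ 0.7262 -0.1961  0.075 ]
```

View pics/w4.png

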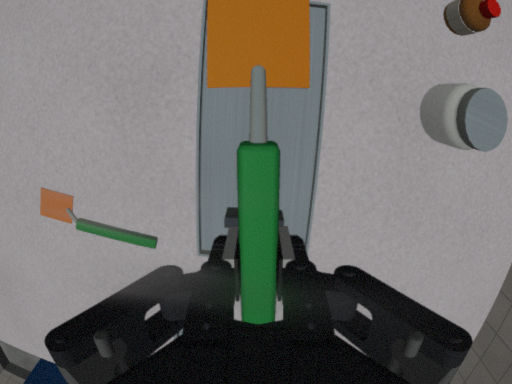

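>>> jog_arm(gripper=[1,1,1,1,1,1,1,1,1,1], delta_pos=[[0.01,-0.015,0],[0.019,-0.031,0],[0.021,-0.034,0],[0.021,-0.034,0],[0.021,-0.034,0],[0.021,-0.034,0],[0.021,-0.034,0],[0.021,-0.034,0],[0.021,-0.034,0],[0.012,-0.02,0]], rotation=[[0,0,0],[0,0,0],[0,0,0],[0,0,0],[0,0,0],[0,0,0],[0,0,0],[0,0,0],[0,0,0.8],[0,0,0.8]])

```text
time: 7.8
tool_pos: [0.6635, -0.0856, 0.1592]
orientation: [[0.999, 0.03, -0.023], [0.03, -1.0, 0.001], [-0.023, -0.002, -1.0]]
force: [0.1, 0.9, -1.2]
gripper_width: 0.017
```

```bash
python3 st.py
```

```text
7.8 pos [ 0.6635 -0.0856  0.1592] R [[0.9993, 0.0301, -0.0226], [0.0301, -0.9995, 0.0014], [-0.0226, -0.0021, -0.9997]] yaw 1.73 F [ 0.1337  0.912  -1.174 ] w 0.01703621161120597 v 0.517
```

>>> jog_arm(gripper=[1,1,1,1,1,1,1,1,1,1], delta_pos=[[0.003,0,0],[0.003,0,0.01],[0,0,0.02],[0,0,0.02],[0,0,0.02],[0,0,0.01],[0,0,0],[0,0,0],[0,0,0],[0,0,0]], rotation=[[-0.1,1.2,-0.5],[0,0,-0.4],[0,0,0],[0,0,0],[0,0,0],[0,0,0],[0,0,0],[0,0,0],[0,0,0],[0,0,0]])

```text
time: 8.63
tool_pos: [0.6667, -0.0783, 0.0643]
orientation: [[0.998, 0.055, -0.017], [0.055, -0.999, 0.001], [-0.017, -0.002, -1.0]]
force: [-0.3, 0.4, -1.0]
gripper_width: 0.0169
```

```bash
python3 st.py
```

```text
8.63 pos [ 0.6667 -0.0783  0.0643] R [[0.9984, 0.0545, -0.0174], [0.0546, -0.9985, 0.0009], [-0.0173, -0.0019, -0.9998]] yaw 3.13 F [-0.3253  0.4337 -1.0366] w 0.016870285235156032 v 0.008
```

>>> jog_arm(gripper=[1,1,1,1,1,1,1,1,1,1], delta_pos=[[0.0025,0.006,0],[0,0,0],[0,0,0.01],[0,0,0.01],[0,0,0.008],[0,0,0.004],[0,0,0],[0,0,0],[0,0,0],[0,0,0]], rotation=[[-0.1,1,0.3],[0,0,0],[0,0,0],[0,0,0],[0,0,0],[0,0,0],[0,0,0],[0,0,0],[0,0,0],[0,0,0]])

```text
time: 9.47
tool_pos: [0.6716, -0.0853, 0.0316]
orientation: [[0.999, 0.048, 0.006], [0.048, -0.999, 0.0], [0.006, 0.0, -1.0]]
force: [-0.5, -0.5, -1.2]
gripper_width: 0.017
```

```bash
python3 st.py
python3 - <<'E'
from bench import robot
from h import *
for n in ("top","side","wrist"):
    p,d=robot.camera(n); np.savez(n+"5.npz",p=p,d=d); cv2.imwrite(f"pics/{n}5.png",p[:,:,::-1])
t=cv2.imread("pics/top5.png")[120:260,90:290]; s=cv2.imread("pics/side5.png")[110:230,170:340]
cv2.imwrite("pics/c5.png",np.vstack([cv2.resize(t,(400,280),interpolation=2),cv2.resize(s,(400,282),interpolation=2)]))
E
```

```text
9.47 pos [ 0.6716 -0.0853  0.0316] R [[0.9988, 0.0484, 0.0062], [0.0484, -0.9988, 0.0002], [0.0062, 0.0001, -1.0]] yaw 2.78 F [-0.5262 -0.5263 -1.217 ] w 0.016950837285689472 v 0.003
```

View pics/c5.png

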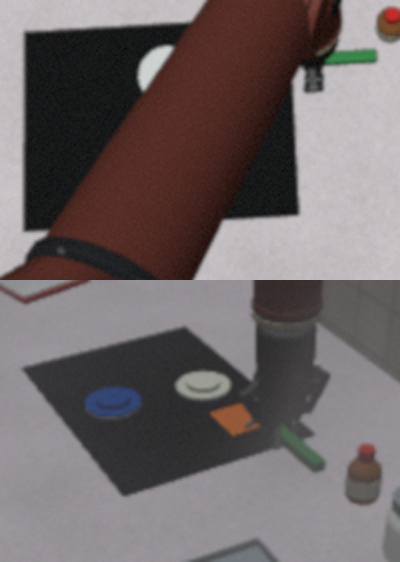

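View pics/wrist5.png

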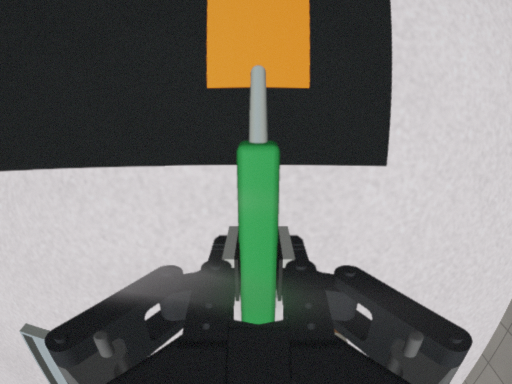

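In the side crop the blade at (235,418) lies just in front of the white pack at (203,385), clear of the vial. I'll measure the gap and the sideways offset.

Run:
```python
from bench import robot
from h import *
P=robot.camera_params("side"); z=np.load("side5.npz"); p,d=z['p'],z['d']
h=cv2.cvtColor(p,cv2.COLOR_RGB2HSV); m=(h[...,0]<16)&(h[...,1]>150)&(h[...,2]>100); m[:130]=0;m[200:]=0;m[:,310:]=0;m[:,:240]=0
b=max(blobs(m),key=lambda b:b[1][4]); print(b[1])
c=max(cv2.findContours(b[0].astype(np.uint8),0,1)[0],key=len)[:,0,:]
X=np.array([onz(P,*q,.011)[:2] for q in c]).astype(np.float32); r=cv2.minAreaRect(X); print('blade',r); B=cv2.boxPoints(r); print(B)
w=(p.min(2)>100); w[:140]=0;w[170:]=0;w[:,:235]=0;w[:,275:]=0
for q in blobs(w): print(q[1],q[2])
q=max(blobs(w),key=lambda b:b[1][4])[0]; c=max(cv2.findContours(q.astype(np.uint8),0,1)[0],key=len)[:,0,:]
X=np.array([onz(P,*k,.017)[:2] for k in c]).astype(np.float32); print('pack',cv2.minEnclosingCircle(X),cv2.fitEllipse(X))
z=np.load("side0.npz")['p']; w=(z.min(2)>100); w[:140]=0;w[170:]=0;w[:,:235]=0;w[:,275:]=0
W=robot.camera_params("wrist"); z=np.load("wrist5.npz"); p,d=z['p'],z['d']
h=cv2.cvtColor(p,cv2.COLOR_RGB2HSV); m=(h[...,0]<22)&(h[...,1]>170)&(h[...,2]>90); m[140:]=0;m[:,350:]=0
b=max(blobs(m),key=lambda b:b[1][4])[0]; o=robot.get_obs()
w=wcloud(W,o['tool_pos'],o['orientation'],d,cv2.erode(b.astype(np.uint8),np.ones((5,5)))>0); print('blade top world',np.median(w,0))
mm=np.zeros_like(b);mm[20:80,100:180]=1;w=wcloud(W,o['tool_pos'],o['orientation'],d,mm);print('mat',np.median(w,0))
mm=np.zeros_like(b);mm[20:80,330:370]=1;w=wcloud(W,o['tool_pos'],o['orientation'],d,mm);print('mat',np.median(w,0))
```

```text
[260 164  15  11 105]
blade ((0.6630088090896606, 0.02992912568151951), (0.042860519140958786, 0.06377339363098145), 1.1292052268981934)
[[ 0.641   0.0614]
 [ 0.6422 -0.0024]
 [ 0.6851 -0.0015]
 [ 0.6838  0.0622]]
[262 140  13  11  79] [269.8861 143.3165]
[245 149  23  12 222] [255.9775 154.3243]
pack ((0.6595988273620605, 0.13116519153118134), 0.04311882331967354) ((0.6595816612243652, 0.13101431727409363), (0.0807923749089241, 0.08142382651567459), 120.20956420898438)
blade top world [0.6653 0.0213 0.0114]
mat [0.5958 0.0181 0.0045]
mat [0.7188 0.0222 0.0045]
```

The blade tip is at y≈0.064 and the pack's near rim at 0.090. Blade top is 11.4 mm, so I'll lower it about 2.6 mm to fit mid-gap and fix the roll.

>>> jog_arm(gripper=[1,1,1,1,1,1,1,1,1,1], delta_pos=[[-0.0016,0,0.0026],[0,0,0],[0,0,0],[0,-0.005,0],[0,-0.006,0],[0,-0.005,0],[0,0,0],[0,0,0],[0,0,0],[0,0,0]], rotation=[[0,-0.3,0],[0,0,0],[0,0,0],[0,0,0],[0,0,0],[0,0,0],[0,0,0],[0,0,0],[0,0,0],[0,0,0]])

```text
time: 10.45
tool_pos: [0.6697, -0.0665, 0.0298]
orientation: [[0.999, 0.05, 0.002], [0.05, -0.999, 0.001], [0.002, -0.0, -1.0]]
force: [0.5, -0.4, -0.4]
gripper_width: 0.0167
```

```bash
python3 st.py
```

```text
10.45 pos [ 0.6697 -0.0665  0.0298] R [[0.9988, 0.0498, 0.0023], [0.0498, -0.9988, 0.0006], [0.0023, -0.0005, -1.0]] yaw 2.86 F [ 0.4684 -0.4134 -0.3841] w 0.016736655891447676 v 0.002
```

>>> jog_arm(gripper=[1,1,1,1,1,1,1,1,1,1], delta_pos=[[0,0,0.001],[0,0,0],[0,-0.004,0],[0,-0.004,0],[0,-0.004,0],[0,-0.003,0],[0,-0.002,0],[0,0,0],[0,0,0],[0,0,0]], rotation=[[0,0,0],[0,0,0],[0,0,0],[0,0,0],[0,0,0],[0,0,0],[0,0,0],[0,0,0],[0,0,0],[0,0,0]])

```text
time: 11.28
tool_pos: [0.6687, -0.0477, 0.0287]
orientation: [[0.999, 0.05, 0.002], [0.05, -0.999, 0.001], [0.002, -0.0, -1.0]]
force: [0.6, -0.7, -1.6]
gripper_width: 0.0169
```

```bash
python3 st.py
python3 - <<'E'
from bench import robot
from h import *
p,d=robot.camera("side"); np.savez("side6.npz",p=p,d=d)
cv2.imwrite("pics/c6.png",cv2.resize(p[120:200,190:320,::-1],(780,480),interpolation=2))
P=robot.camera_params("side")
w=(p.min(2)>100); w[:140]=0;w[170:]=0;w[:,:235]=0;w[:,275:]=0
for q in blobs(w): print(q[1],q[2])
q=max(blobs(w),key=lambda b:b[1][4])[0]; c=max(cv2.findContours(q.astype(np.uint8),0,1)[0],key=len)[:,0,:]
X=np.array([onz(P,*k,.017)[:2] for k in c]).astype(np.float32); print('pack',cv2.minEnclosingCircle(X),cv2.fitEllipse(X))
E
```

```text
11.28 pos [ 0.6687 -0.0477  0.0287] R [[0.9988, 0.0497, 0.0022], [0.0497, -0.9988, 0.0006], [0.0022, -0.0004, -1.0]] yaw 2.85 F [ 0.5623 -0.6825 -1.6414] w 0.016919148358033195 v 0.002
[262 140  10   7  45] [267.6889 142.1778]
[245 149  21  12 202] [255.0743 154.3762]
pack ((0.6589392423629761, 0.13143964111804962), 0.04285825043916702) ((0.65692538022995, 0.13225291669368744), (0.07297485321760178, 0.08317885547876358), 154.0038299560547)
```

View pics/c6.png

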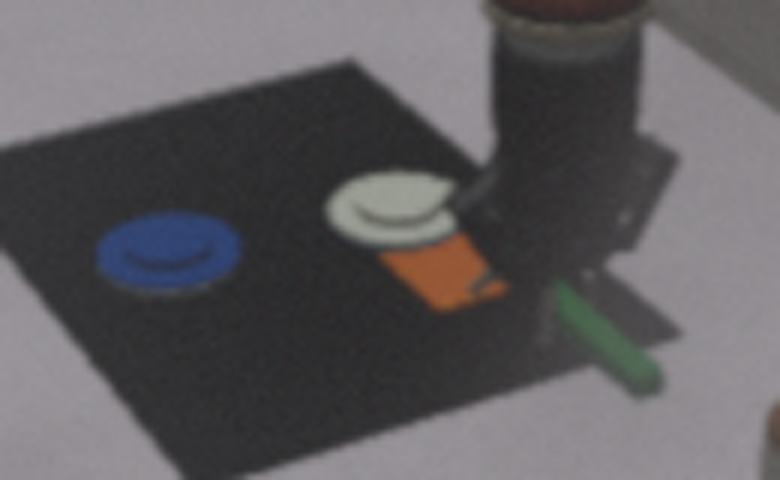

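The blade is about 12 mm under the near rim, visible at (420,255) in the crop, and the pack hasn't moved. Starting the lift along the computed arc.

>>> jog_arm(gripper=[1,1,1,1,1,1,1,1,1,1], delta_pos=[[0,0,-0.003],[0,0,-0.004],[0,-0.001,-0.004],[0,-0.001,-0.005],[0,-0.001,-0.004],[0,-0.002,-0.004],[0,-0.002,-0.004],[0,0,0],[0,0,0],[0,0,0]], rotation=[[0,0,0],[0,0,0],[0,0,0],[0,0,0],[0,0,0],[0,0,0],[0,0,0],[0,0,0],[0,0,0],[0,0,0]])

```text
time: 12.17
tool_pos: [0.6686, -0.041, 0.0607]
orientation: [[0.999, 0.049, 0.003], [0.049, -0.999, 0.0], [0.003, 0.0, -1.0]]
force: [0.4, 0.5, -2.1]
gripper_width: 0.0173
```

```bash
python3 st.py
python3 - <<'E'
from bench import robot
from h import *
p,d=robot.camera("side"); np.savez("side7.npz",p=p,d=d)
cv2.imwrite("pics/c7.png",cv2.resize(p[120:200,190:320,::-1],(780,480),interpolation=2))
E
```

```text
12.17 pos [ 0.6686 -0.041   0.0607] R [[0.9988, 0.0487, 0.0035], [0.0487, -0.9988, 0.0001], [0.0035, 0.0, -1.0]] yaw 2.79 F [ 0.4054  0.4602 -2.0519] w 0.01727822926452665 v 0.002
```

View pics/c7.png

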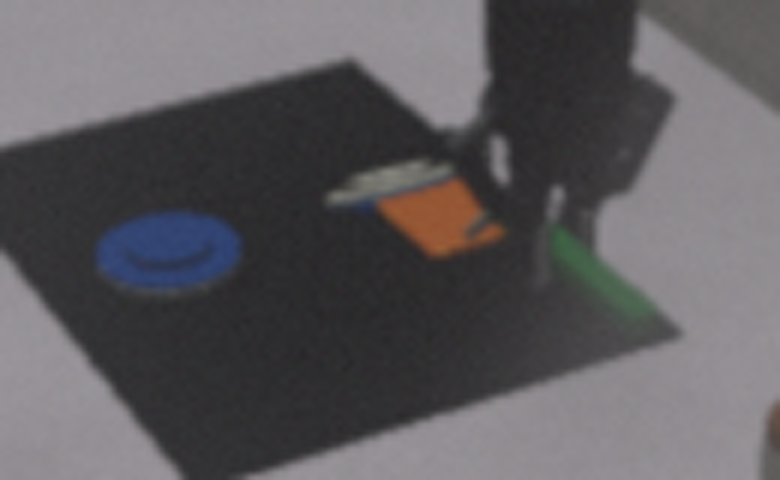

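The blade is at (430,210) and carries the near rim. The pack tilts about 29° on its far rim, with the tip engaged about 8 mm. Continuing, a bit more inward.

>>> jog_arm(gripper=[1,1,1,1,1,1,1,1,1,1], delta_pos=[[0,-0.004,-0.0026],[0,-0.004,-0.0028],[0,-0.004,-0.0028],[0,-0.0045,-0.0035],[0,-0.0045,-0.0036],[0,-0.0045,-0.0036],[0,-0.0045,-0.0036],[0,0,0],[0,0,0],[0,0,0]], rotation=[[0,0,0],[0,0,0],[0,0,0],[0,0,0],[0,0,0],[0,0,0],[0,0,0],[0,0,0],[0,0,0],[0,0,0]])

```text
time: 13.05
tool_pos: [0.6669, -0.0069, 0.0856]
orientation: [[0.999, 0.05, 0.003], [0.05, -0.999, 0.0], [0.003, -0.0, -1.0]]
force: [1.0, 0.4, -1.8]
gripper_width: 0.0171
```

```bash
python3 st.py
python3 - <<'E'
from bench import robot
from h import *
p,d=robot.camera("side"); np.savez("side8.npz",p=p,d=d)
cv2.imwrite("pics/c8.png",cv2.resize(p[120:200,190:320,::-1],(780,480),interpolation=2))
E
```

```text
13.05 pos [ 0.6669 -0.0069  0.0856] R [[0.9988, 0.0496, 0.0033], [0.0496, -0.9988, 0.0004], [0.0033, -0.0002, -1.0]] yaw 2.84 F [ 1.0019  0.4016 -1.767 ] w 0.017089241887860606 v 0.002
```

View pics/c8.png

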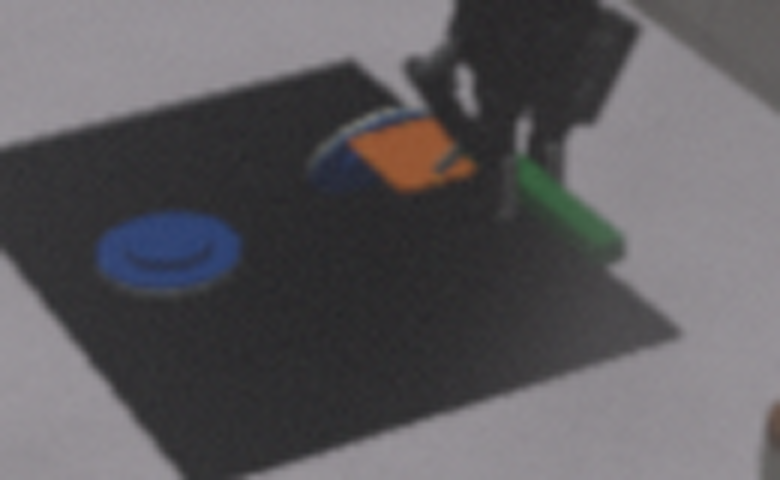

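The pack now stands at about 62° against the blade, at (380,150) in the crop. Pushing past upright.

>>> jog_arm(gripper=[1,1,1,1,1,1,1,1,1,1], delta_pos=[[0,-0.0045,-0.0025],[0,-0.0045,-0.0025],[0,-0.0045,-0.0022],[0,-0.006,-0.0008],[0,-0.006,-0.0006],[0,-0.006,0],[0,-0.006,0.0006],[0,-0.006,0.0006],[0,-0.006,0.0006],[0,-0.006,0.0006]], rotation=[[0,0,0],[0,0,0],[0,0,0],[0,0,0],[0,0,0],[0,0,0],[0,0,0],[0,0,0],[0,0,0],[0,0,0]])

```text
time: 13.93
tool_pos: [0.6643, 0.0532, 0.0931]
orientation: [[0.999, 0.047, 0.004], [0.047, -0.999, 0.001], [0.004, -0.001, -1.0]]
force: [0.7, -0.4, 0.8]
gripper_width: 0.0167
```

```bash
python3 st.py
python3 - <<'E'
from bench import robot
from h import *
p,d=robot.camera("side"); np.savez("side9.npz",p=p,d=d)
cv2.imwrite("pics/c9.png",cv2.resize(p[110:200,180:320,::-1],(780,501),interpolation=2))
E
```

```text
13.93 pos [0.6643 0.0532 0.0931] R [[0.9989, 0.0473, 0.0044], [0.0473, -0.9989, 0.0014], [0.0044, -0.0012, -1.0]] yaw 2.71 F [ 0.7339 -0.3925  0.8389] w 0.016741381415488688 v 0.124
```

View pics/c9.png

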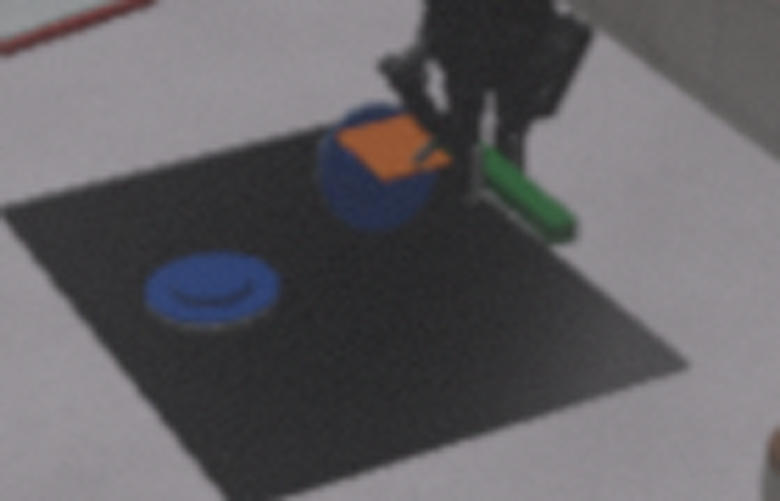

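The pack is past upright, at (375,165), with its blue face toward the camera. I'll nudge a little more and let it fall.

>>> jog_arm(gripper=[1,1,1,1,1,1,1,1,1,1], delta_pos=[[0,-0.005,0.001],[0,-0.005,0.001],[0,-0.003,0],[0,0,0],[0,0,0],[0,0,0],[0,0,0],[0,0,0],[0,0,0],[0,0,0]], rotation=[[0,0,0],[0,0,0],[0,0,0],[0,0,0],[0,0,0],[0,0,0],[0,0,0],[0,0,0],[0,0,0],[0,0,0]])

```text
time: 14.82
tool_pos: [0.6623, 0.0683, 0.0889]
orientation: [[0.999, 0.049, 0.001], [0.049, -0.999, -0.0], [0.001, 0.0, -1.0]]
force: [-0.3, -0.3, -1.1]
gripper_width: 0.0166
```

```bash
python3 st.py
python3 - <<'E'
from bench import robot
from h import *
p,d=robot.camera("side"); np.savez("side10.npz",p=p,d=d)
cv2.imwrite("pics/c10.png",cv2.resize(p[110:200,180:320,::-1],(780,501),interpolation=2))
E
```

```text
14.82 pos [0.6623 0.0683 0.0889] R [[0.9988, 0.0486, 0.0011], [0.0486, -0.9988, -0.0], [0.0011, 0.0001, -1.0]] yaw 2.78 F [-0.26   -0.2866 -1.1399] w 0.016648361741861645 v 0.004
```

View pics/c10.png

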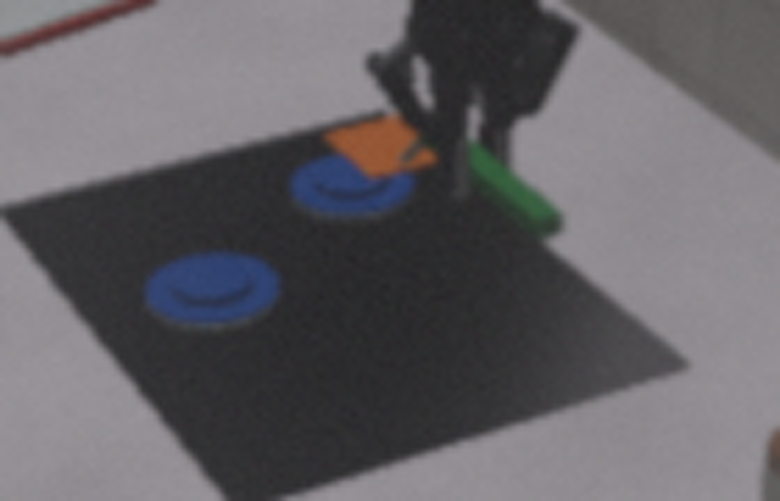

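The pack has turned: it lies flat, blue side up, at (350,185) in the crop, on the mat. Going up and back to the tray.

>>> jog_arm(gripper=[1,1,1,1,1,1,1,1,1,1], delta_pos=[[0,0,-0.02],[0,0,-0.03],[-0.007,0.018,-0.03],[-0.014,0.036,0],[-0.014,0.036,0],[-0.014,0.036,0],[-0.014,0.036,0],[-0.014,0.036,0],[-0.014,0.036,0],[-0.014,0.036,0]], rotation=[[0,0,0],[0,0,0],[0,0,0],[0,0,0],[0,0,0],[0,0,0],[0,0,0],[0,0,0],[0,0,0],[0,0,0]])

```text
time: 15.7
tool_pos: [0.5719, -0.2054, 0.1723]
orientation: [[0.998, 0.067, 0.004], [0.067, -0.998, 0.003], [0.004, -0.003, -1.0]]
force: [1.1, -0.9, -1.4]
gripper_width: 0.0168
```

>>> jog_arm(gripper=[1,1,1,1,1,1,1,1,1,1], delta_pos=[[-0.014,0.036,0],[-0.014,0.036,0],[-0.014,0.034,0],[-0.012,0.03,0],[-0.01,0.025,0],[-0.006,0.015,0],[-0.003,0.005,0],[0,0,0],[0,0,0],[0,0,0]], rotation=[[0,0,0],[0,0,0],[0,0,0],[0,0,0],[0,0,-0.3],[0,0,-0.3],[0,0,0],[0,0,0],[0,0,0],[0,0,0]])

```text
time: 16.53
tool_pos: [0.5, -0.41, 0.1737]
orientation: [[0.998, 0.063, 0.007], [0.063, -0.998, -0.001], [0.007, 0.001, -1.0]]
force: [0.3, 0.3, -1.3]
gripper_width: 0.0172
```

```bash
python3 st.py
```

```text
16.53 pos [ 0.5    -0.41    0.1737] R [[0.998, 0.0631, 0.0066], [0.0632, -0.998, -0.001], [0.0065, 0.0014, -1.0]] yaw 3.62 F [ 0.286   0.2559 -1.2655] w 0.01715165255544055 v 0.018
```

>>> jog_arm(gripper=[1,1,1,1,1,1,1,1,1,1], delta_pos=[[0.004,0,0],[0,0,0.01],[0,0,0.025],[0,0,0.025],[0,0,0.025],[0,0,0.015],[0,0,0.005],[0,0,0],[0,0,0],[0,0,0]], rotation=[[0,-0.4,-0.8],[0,0,0],[0,0,0],[0,0,0],[0,0,0],[0,0,0],[0,0,0],[0,0,0],[0,0,0],[0,0,0]])

```text
time: 17.37
tool_pos: [0.5143, -0.3968, 0.0615]
orientation: [[0.995, 0.099, 0.002], [0.099, -0.995, 0.003], [0.002, -0.003, -1.0]]
force: [-0.5, -0.6, -0.6]
gripper_width: 0.0173
```

```bash
python3 st.py
```

```text
17.37 pos [ 0.5143 -0.3968  0.0615] R [[0.9951, 0.099, 0.0016], [0.099, -0.9951, 0.0029], [0.0019, -0.0027, -1.0]] yaw 5.68 F [-0.5366 -0.6475 -0.5519] w 0.0172651663023697 v 0.007
```

>>> jog_arm(gripper=[1,1,1,1,1,1,1,1,1,1], delta_pos=[[-0.005,0.006,0],[-0.0055,0.0058,0],[0,0,0],[0,0,0],[0,0,0.006],[0,0,0.006],[0,0,0.004],[0,0,0],[0,0,0],[0,0,0]], rotation=[[-0.2,0,0.6],[0,0,0.6],[0,0,0],[0,0,0],[0,0,0],[0,0,0],[0,0,0],[0,0,0],[0,0,0],[0,0,0]])

```text
time: 18.2
tool_pos: [0.5056, -0.4129, 0.0477]
orientation: [[0.997, 0.075, 0.007], [0.075, -0.997, -0.004], [0.007, 0.004, -1.0]]
force: [0.1, 0.9, -1.4]
gripper_width: 0.0167
```

```bash
python3 st.py
```

```text
18.2 pos [ 0.5056 -0.4129  0.0477] R [[0.9971, 0.0751, 0.0073], [0.0751, -0.9972, -0.004], [0.007, 0.0045, -1.0]] yaw 4.31 F [ 0.1056  0.8982 -1.4101] w 0.016741434930253513 v 0.003
```

>>> jog_arm(gripper=[1,1,1,1,1,1,1,1,1,1], delta_pos=[[-0.0007,-0.0033,0],[0,0,0],[0,0,0.005],[0,0,0.005],[0,0,0.004],[0,0,0.002],[0,0,0],[0,0,0],[0,0,0],[0,0,0]], rotation=[[0.2,-0.25,-0.2],[0,0,0],[0,0,0],[0,0,0],[0,0,0],[0,0,0],[0,0,0],[0,0,0],[0,0,0],[0,0,0]])

```text
time: 19.03
tool_pos: [0.5048, -0.4089, 0.0297]
orientation: [[0.997, 0.08, 0.002], [0.08, -0.997, -0.0], [0.002, 0.0, -1.0]]
force: [-0.3, -0.7, -1.1]
gripper_width: 0.0172
```

```bash
python3 st.py
```

```text
19.03 pos [ 0.5048 -0.4089  0.0297] R [[0.9968, 0.0797, 0.0018], [0.0797, -0.9968, -0.0002], [0.0018, 0.0004, -1.0]] yaw 4.57 F [-0.3306 -0.7331 -1.0863] w 0.017204200928893083 v 0.003
```

>>> jog_arm(gripper=[1,1,1,1,1,1,1,1,1,1], delta_pos=[[0,0.0006,0.001],[0,0,0.001],[0,0,0.001],[0,0,0.0005],[0,0,0],[0,0,0],[0,0,0],[0,0,0],[0,0,0],[0,0,0]], rotation=[[0,0,0],[0,0,0],[0,0,0],[0,0,0],[0,0,0],[0,0,0],[0,0,0],[0,0,0],[0,0,0],[0,0,0]])

```text
time: 19.87
tool_pos: [0.5052, -0.4099, 0.0265]
orientation: [[0.997, 0.08, 0.003], [0.08, -0.997, -0.001], [0.003, 0.001, -1.0]]
force: [0.3, 0.4, -1.0]
gripper_width: 0.0169
```

```bash
python3 st.py;  python3 - <<'E'
from bench import robot
from h import *
p,d=robot.camera("side"); np.savez("side11.npz",p=p,d=d)
cv2.imwrite("pics/c11.png",cv2.resize(p[210:320,220:350,::-1],(650,550),interpolation=2))
E
```

```text
19.87 pos [ 0.5052 -0.4099  0.0265] R [[0.9968, 0.0795, 0.0028], [0.0796, -0.9968, -0.0008], [0.0028, 0.001, -1.0]] yaw 4.56 F [ 0.3132  0.3898 -1.0365] w 0.016909023584824667 v 0.002
```

View pics/c11.png

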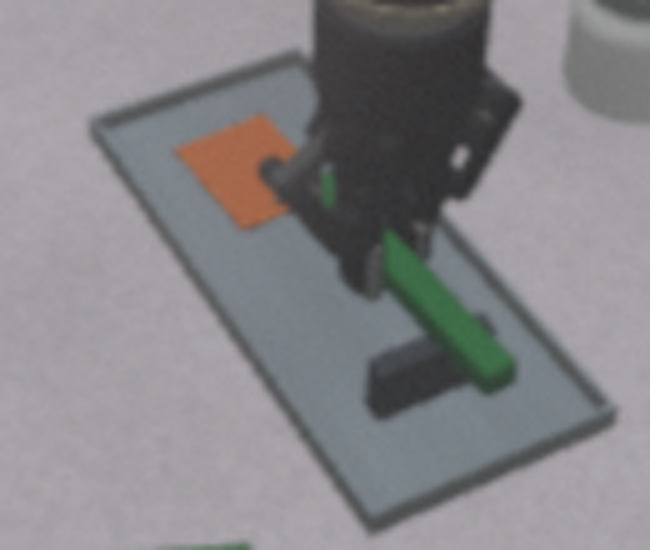

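The spatula is over its old place, with the blade at (235,175) and the handle over the bar. The force still shows most of its weight, so I'll go slightly lower, then open.

>>> jog_arm(gripper=[1,1,1,0.75,0.7,0.6,0.4,0,0,0], delta_pos=[[0,0,0.0006],[0,0,0],[0,0,0],[0,0,0],[0,0,0],[0,0,0],[0,0,0],[0,0,0],[0,0,0],[0,0,0]], rotation=[[0,0,0],[0,0,0],[0,0,0],[0,0,0],[0,0,0],[0,0,0],[0,0,0],[0,0,0],[0,0,0],[0,0,0]])

```text
time: 20.75
tool_pos: [0.5057, -0.4103, 0.0266]
orientation: [[0.997, 0.08, 0.004], [0.08, -0.997, -0.002], [0.004, 0.002, -1.0]]
force: [-0.6, 0.4, -0.2]
gripper_width: 0.0806
```

```bash
python3 st.py
```

```text
20.75 pos [ 0.5057 -0.4103  0.0266] R [[0.9968, 0.0796, 0.004], [0.0796, -0.9968, -0.0015], [0.0039, 0.0018, -1.0]] yaw 4.57 F [-0.6243  0.4217 -0.2477] w 0.08062287205966859 v 0.003
```

Retreating straight up.

>>> jog_arm(gripper=[0,0,0,0,0,0,0,0,0,0], delta_pos=[[0,0,0],[0,0,-0.01],[0,0,-0.02],[0,0,-0.03],[0,0,-0.035],[0,0,-0.035],[0,0,-0.03],[0,0,-0.01],[0,0,0],[0,0,0]], rotation=[[0,0,0],[0,0,0],[0,0,0],[0,0,0],[0,0,0],[0,0,0],[0,0,0],[0,0,0],[0,0,0],[0,0,0]])

```text
time: 21.58
tool_pos: [0.5031, -0.4102, 0.2081]
orientation: [[0.997, 0.077, 0.003], [0.077, -0.997, -0.001], [0.002, 0.001, -1.0]]
force: [-0.0, 0.3, 0.3]
gripper_width: 0.0857
```

```bash
python3 st.py
python3 - <<'E'
from bench import robot
from h import *
o=robot.get_obs();T,R=o['tool_pos'],np.array(o['orientation'])
W=robot.camera_params("wrist");P=robot.camera_params("top");S=robot.camera_params("side")
p,d=robot.camera("wrist"); tp,td=robot.camera("top"); sp,sd=robot.camera("side")
h=cv2.cvtColor(p,cv2.COLOR_RGB2HSV); m=(h[...,0]<22)&(h[...,1]>170)&(h[...,2]>90); m[140:]=0;m[:,350:]=0
b=max(blobs(m),key=lambda b:b[1][4])[0]
c=max(cv2.findContours(b.astype(np.uint8),0,1)[0],key=len)[:,0,:]
r=cv2.minAreaRect(np.array([wonz(W,T,R,*q,.0055)[:2] for q in c]).astype(np.float32)); print('blade',r)
g=max(blobs(masks(p)['green']),key=lambda b:b[1][4])[0]
for n,mm in (('handle',g),('blade',b)):
    w=wcloud(W,T,R,d,cv2.erode(mm.astype(np.uint8),np.ones((3,3)))>0); f=np.linalg.lstsq(np.c_[w[:,:2],np.ones(len(w))],w[:,2],rcond=None)[0]
    print(n,np.median(w,0),'slope deg',np.degrees(f[:2]),'y ext',w[:,1].min(),w[:,1].max())
for n,PP,q,dd in (("top",P,tp,td),("side",S,sp,sd)):
    for mm,s,cc in blobs(masks(q)['blue'],60):
        ct=max(cv2.findContours(mm.astype(np.uint8),0,1)[0],key=len)[:,0,:]
        print(n,'blue',cc,cv2.minEnclosingCircle(np.array([onz(PP,*k,.017)[:2] for k in ct]).astype(np.float32)),'z',np.percentile(cloud(PP,dd,mm)[:,2],[5,50,95]))
cv2.imwrite("pics/f_top.png",tp[:,:,::-1]);cv2.imwrite("pics/f_side.png",sp[:,:,::-1]);cv2.imwrite("pics/f_w.png",p[:,:,::-1])
E
```

```text
21.58 pos [ 0.5031 -0.4102  0.2081] R [[0.997, 0.0774, 0.0025], [0.0774, -0.997, -0.0013], [0.0024, 0.0015, -1.0]] yaw 4.44 F [-0.005   0.3497  0.3433] w 0.08573684506995924 v 0.016
blade ((0.49505725502967834, -0.29481422901153564), (0.053811803460121155, 0.06775392591953278), 4.539639949798584)
handle [ 0.5049 -0.4183  0.0514] slope deg [ 0.633  -0.0055] y ext -0.4956634976014779 -0.35544855275292714
blade [ 0.4947 -0.294   0.0059] slope deg [0.0061 0.0155] y ext -0.3292625310808755 -0.26031127865413606
top blue [137.8194 159.0701] ((0.653850793838501, 0.2366650551557541), 0.04359395056962967) z [0.0133 0.0181 0.0259]
top blue [166.0826 204.4608] ((0.5187729001045227, 0.15010668337345123), 0.04364349693059921) z [0.0071 0.0185 0.026 ]
side blue [ 78.6544 112.0515] ((0.10937146097421646, 0.8394203186035156), 0.0671607032418251) z [0.0697 0.0723 0.0742]
side blue [242.8024 142.4192] ((0.6541328430175781, 0.23584675788879395), 0.04110374674201012) z [0.0158 0.0199 0.0263]
side blue [217.8119 161.0693] ((0.5201284885406494, 0.1487225890159607), 0.04126037284731865) z [0.0159 0.0197 0.026 ]
```

View pics/f_top.png

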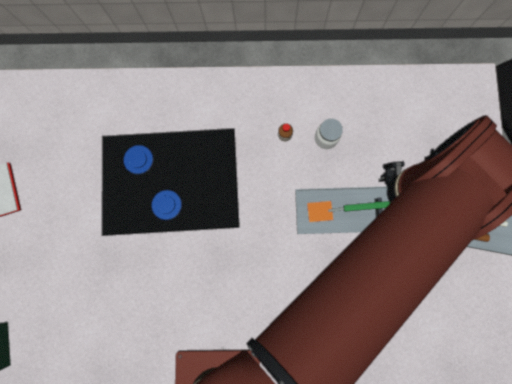

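View pics/f_side.png

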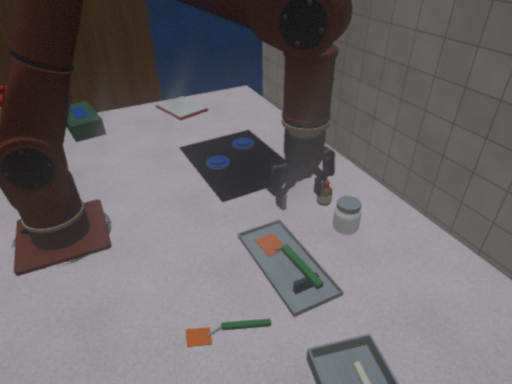

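View pics/f_w.png

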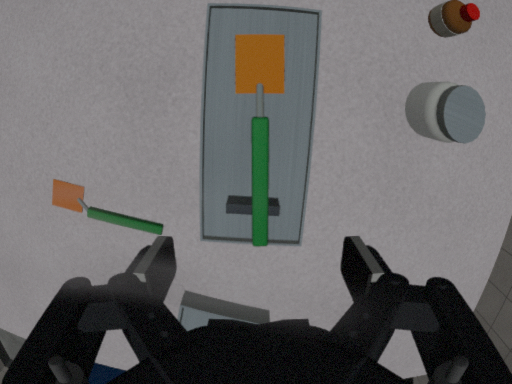

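The turned pack at top (138,159) is flat and blue side up at (0.654, 0.237), well inside the mat. The other pack, the vial and the jar are unmoved. The spatula is back within 1 mm, blade flat and handle on the bar. The robot is clear of everything, so I'm handing in.

Run:
```python
from bench import robot
print(robot.job_done())
```

```text
the job is handed in; nothing more can be done
None
```

I took the larger spatula from the tray and slid its blade about 12 mm under the white pack's near rim. I then tipped the pack over along the mat's +y, laid the spatula back in the tray and handed the job in at about 22 s.

Last checks, from the top, side and wrist views:
- **Turned pack:** it lies flat, blue side up, at about (0.654, 0.236), well inside the mat.
- **Other pack, vial and jar:** the other pack measures within 1 mm of where it was. The vial and jar look unmoved in the pictures; I did not re-measure them.
- **Spatula:** its blade centre is within 1 mm and its yaw within 0.1° of the start. The blade is flat on the tray floor, and the handle's top is at 51.4 mm on the bar, as before.

**Disagreement:** triangulating the handle's height from the top and wrist views gave about 63 mm. Depth readings from both cameras gave 51 mm, which matched the text, so I used 51 mm and the grasp confirmed it.

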